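# Hold the dust box lid at its set pointer

### The job

A colleague needs to reach into the dust-extraction box: take the hand file that was left lying on its lid and lower it into the metal tool cup so that it stands upright there. Then lift the sprung lid by its bow handle until the index needle on its left edge lines up with the pointer clamped on the quadrant, so that the extraction still draws, and finish while still holding it there, because it shuts if let go. Keep the lid shut until the file is put away, let the cup stand and leave the other things where they are.

Things in the scene. Friction and masses are not known exactly. Their poses are not given: they have to be found in the camera images.
- dust_box: Grey sheet-metal dust box, fixed, 270 (x) x 340 (y) x 160 mm high. Origin: centre of its underside; x points from its hand ports (front) to the hinge side, y left, z up. Its clear framed lid's flat upper face is 170 mm above the bench. On its left side (y = +180 mm) a thin quadrant plate stands upright, an arc of radius 135 mm about the hinge line, up to 120 mm above the hinge
- lid_hinge (a point): Middle of the lid's hinge line: in the box frame at x = +128 mm, z = 160 mm (level with the lid's underside). The hinge line runs along the box's y
- lid (a joint): Lid angle in rad: 0 shut, growing as the front edge rises, stop at 1.35. Springs in the hinge and the lid's weight (about 0.5 kg) push it shut: lifting at the handle takes about 4 N at first and 7 N at 0.7 rad; it falls shut if let go
- set_pointer (a joint): Angle in rad at which the set pointer is clamped on the quadrant, about the same hinge line and counted as the lid's: the lid is at the pointer when joint lid equals this. Drawn between 0.35 and 0.75; it stays where it is unless pushed
- pointer_mark (a point): The set pointer itself: small dark steel clamp (34 x 20 x 12 mm) with a black thumb screw on the quadrant arc, 135 mm from the hinge line, at the box's left side. This point is its middle
- lid_index (a point): Point on the dark index needle along the left edge of the lid, in the plane of the lid's underside and 135 mm from the hinge line, just inside the quadrant; at the set angle it stands level with the set pointer, 5 mm to its side
- handle_bar (a point): Middle of the straight bar of the dark steel bow handle on the lid's front rail: bar round, 10 mm thick, 110 mm long along the hinge direction, its centre 40 mm above the lid's upper face (210 mm above the bench when shut) and 246 mm from the hinge line along the lid; axes as the box's when shut, turning with the lid. The bar is free to turn between finger pads
- file: Hand file lying on the lid, about 70 g, 202 mm long: black handle 100 mm long, 18 x 18 mm square, then a 10 mm ferrule and a flat steel blade 10 x 4 mm. Origin: middle of the handle's underside as it lies; x along the file to the blade tip, z up; its axis is 9 mm above the origin. Lies with the blade roughly to the box's left. Balances about 30 mm from the handle's middle towards the blade
- file_tip (a point): End of the file's blade: x = +152 mm, z = +9 mm in the file's frame
- file_butt (a point): End of the file's handle: x = -50 mm, z = +9 mm in the file's frame
- tool_cup: Loose straight round steel tool cup, empty, 80 mm outside, 74 mm inside, 105 mm high, 0.35 kg. Origin: centre of its underside; z up. Stands to the left or right of the box (the glass stands on the other side)
- cup_floor (a point): Middle of the cup's inner floor, 5 mm above its underside
- tumbler: Bystander: low glass tumbler, 82 mm wide, 72 mm high, not the tool cup
- needle_file: Bystander: smaller file with a wooden handle, 170 mm long, lying on the bench in front of the box to the left
- disc_tin: Bystander: flat round tin 62 mm across, 23 mm high, in front to the right
Things that resemble listed ones, but are neither listed nor needed, are in the scene too. What is shaped like the file but pink is not meant.

How it is judged:
On the way, in this order (a step that is already met when the one before it is completed fails the run):
1. the file stands in the tool cup, let go, with the lid still shut (((distance between file_tip and cup_floor below 0.05 m and z of file_butt in the frame of tool_cup above 0.13 m) or (distance between file_butt and cup_floor below 0.05 m and z of file_tip in the frame of tool_cup above 0.13 m)) and contact force between file and the arm below 0.05 N and linear speed of file below 0.05 m/s and value of joint lid below 0.05 rad), for 0.2 s.
2. the lid is lifted by its handle (value of joint lid above 0.2 rad and contact force between lid and the fingers above 1 N), for 0.1 s.
At the end, for the whole second after the job is handed in: Lid still, within 0.07 rad of the set pointer, carried only by the fingers on its bow handle (over 2 N). File untouched in the upright tool cup, on either end: lower end within 50 mm of the middle of the cup's floor, upper end over 130 mm above the cup's underside (((distance between file_tip and cup_floor below 0.05 m and z of file_butt in the frame of tool_cup above 0.13 m) or (distance between file_butt and cup_floor below 0.05 m and z of file_tip in the frame of tool_cup above 0.13 m)) and contact force between file and the arm below 0.05 N and angle between tool_cup's own z axis and vertical below 0.1 rad and angle between the x axis of lid_index and the x axis of pointer_mark, either way round below 0.07 rad and velocity of joint lid between -0.05 and 0.05 rad/s and contact force between lid and the fingers above 2 N and distance between the grasp point and handle_bar below 0.05 m and contact force between dust_box and file below 0.05 N); the arm keeps its last pose, push and grip.
It fails at once if the lid is opened (more than 0.12 rad) before the file stands in the cup (value of joint lid above 0.12 rad and not ((distance between file_tip and cup_floor below 0.05 m and z of file_butt in the frame of tool_cup above 0.13 m) or (distance between file_butt and cup_floor below 0.05 m and z of file_tip in the frame of tool_cup above 0.13 m))).
It fails at once if the file is dropped into the cup from more than about 50 mm (contact force between file and the fingers below 0.02 N and horizontal distance between file and tool_cup below 0.07 m and z of each of file_tip, file_butt in the frame of tool_cup above 0.06 m).
It fails at once if the tool cup is knocked over (angle between tool_cup's own z axis and vertical above 0.5 rad).
It fails at once if the set pointer is shifted more than 8 mm (distance of pointer_mark from where it was at the start of the episode above 0.008 m).
It fails at once if the glass, the small file or the tin is pushed aside more than 40 mm (distance of any of tumbler, needle_file, disc_tin from where it was at the start of the episode above 0.04 m).
It also fails if it takes over 58 s, if anything falls off the work surface, if the arm or the gripper's body presses on something with over 40 N, if the wrist force passes 120 N, or if a joint passes its speed limit or range.

### The arm

A 6-joint arm with a two-finger parallel gripper is mounted at the origin on the work surface. World frame = base frame: x ahead of the robot, y to its left, z up, the work surface at z = 0. Lengths are in m, angles in rad, forces in N, time in s.
With the tool pointing down it reaches from about 0.325 to 1 m from the base axis. Payload 5.1 kg.
Tool frame: the origin (TCP) lies between the finger pads; the fingertips stand 25 mm ahead of it and the grasp point (between the pads) lies 6 mm ahead of it; z points along the fingers, y is the line along which they close (so a half turn about z gives the same grasp; the last joint's range is limited). The gripper opens to 85 mm and grips with 20 to 120 N. Pads are 22 mm wide; open, the fingers measure 114 mm over their backs; the gripper's body (76 mm by 85 mm) begins 54 mm behind the grasp point. The pads swing forward as they close: fully open they stand 13 mm farther back than shut.
Start: joints at [-1.404, 0.124, 1.65, -0, 1.367, -0.083], TCP at [0.161, -0.63, 0.256] pointing down, gripper open.
Joint ranges: [-2.61, 2.61], [-1.02, 2.33], [0.03, 2.71], [-1.35, 4.49], [0.32, 2.68], [-2.91, 2.91]. Speed limits (rad/s): [2.57, 2.57, 3.14, 3.14, 3.14, 3.14].

### API

Orientations are given as a unit quaternion [x, y, z, w].
In Python, from cell import ctrl gives the robot as it stands.
- The arm moves only by the tool servo_tool, never from a script. Its argument "increments" is a list of rows, each an object of numbers: "grip": the finger opening in cm, from 0 to 8.54; "x", "y", "z": the shift along the world's x, y, z in cm; "wx", "wy", "wz": the turn, a rotation vector about the world's x, y, z in degrees. A call has 1 to 20 rows; each row is the pose to reach, as a shift and turn from the pose commanded when the call began; what a row does not reach only later rows make up. A row lasts 1/12 s, in which the tool goes at most 41.7 mm and 7.16 degrees, less where a joint would pass 70% of its speed; a pose out of reach is approached as far as the arm can. A call with a gripper value outside its range is refused whole. The fingers move at their own pace and stop on an object; the grip force is fixed at half the most. Time passes only in rows, so rows that repeat a pose let the fingers close. It gives the time, the measured TCP pose, the force, the opening and the grip force at its end, in the units of the state.
- ctrl.state(): the state, without advancing time (a new reading comes with each control period).
- ctrl.get_image(name): name is "scene" or "side" or "wrist"; returns the picture (400x640x3 uint8, blue, green, red); there is no depth.
- ctrl.get_calibration(name): a dict with "intrinsics" (3x3 intrinsics, pixels), "R" (3x3) and "t" (3): a world point X has camera coordinates R X + t. Camera axes: x right, y down, z forward; pixel columns grow to the right and rows downward; lengths in m; the calibration is good to about 2 mm. A picture is of the moment at which its call begins: read the wrist's pose just before it. get_calibration takes no time and is no camera call; for the wrist camera it gives the pose at the moment of the call.
- ctrl.sign_off(): hands the job in; it is judged then, once.
Trained networks look in the newest picture that a camera, given by its name, has taken for a name from the list of things; names that differ only in an ending like _2 or _b are one class to them, and where a whole thing is asked for, a point or a joint stands for the part that bears it (a point fixed in the world has none). Each returns a list of dicts, best first, with "p" (0 to 1); they miss things now and then, are a little off and sometimes report something else, mostly with a low value. They report only what shows in the picture. A call takes as long as a camera call. They do not tell look-alikes from the thing itself.
- ctrl.look_for(camera, label): "point" ([column, row] in pixels, amid what is visible of it).
- ctrl.tip_of(camera, label): "point" ([column, row] in pixels: a listed point, or the origin of a listed thing).
The state is a dict: "clock": time; "q": joint angles; "dq": joint speeds; "joint_efforts": joint torques, N m; "tool_pos": TCP position; "tcp_rot": TCP orientation; "wrist_force": force on the tool from outside, world axes, zero at the start; "moment": the same for the moment, N m; "width": finger opening in m; "gripper_force": force on a finger pad.
Only numpy, scipy, OpenCV 4.12 (cv2) and the standard library are available. Lean on these libraries where they do the work, as an engineer would, in place of code of your own. Each camera call takes 0.05 s, during which the arm holds its last target. There are 200 camera calls.

## Working session

There is one attempt and no reset: what is moved stays moved. The work goes in short steps, Python scripts to look and compute and a tool call to move; the robot and the scene stay as the last step left them, time stands still between calls to the robot, and variables do not carry over. Pictures are saved under pics/ and viewed, at most 10 in all, crops included, and the job is handed in when it is done.

Besides the shell and the picture viewer there is one more tool, called after "Call:" as name([rows], argument=value, ...), one row to a line, values as JSON. servo_tool: Moves the arm, as the interface text tells. Its arguments: {"type":"object","properties":{"increments":{"type":"array","items":{"type":"object","properties":{"grip":{"type":"number"},"x":{"type":"number"},"y":{"type":"number"},"z":{"type":"number"},"wx":{"type":"number"},"wy":{"type":"number"},"wz":{"type":"number"}}}}},"required":["increments"]}

```bash
mkdir -p pics
cat > h.py <<'E'
import numpy as np, cv2
from cell import ctrl
def snap(c,f=None):
    im=ctrl.get_image(c)
    if f: cv2.imwrite('pics/'+f,im)
    return im
def P(c):
    k=ctrl.get_calibration(c); return np.array(k['intrinsics']),np.array(k['R']),np.array(k['t'])
def ray(c,px):
    K,R,t=P(c); d=R.T@np.linalg.inv(K)@np.array([px[0],px[1],1.]); return -R.T@t,d
def onz(c,px,z):
    o,d=ray(c,px); return o+d*(z-o[2])/d[2]
def tri(obs):
    A=np.zeros((3,3));b=np.zeros(3);rs=[ray(c,p) for c,p in obs]
    for o,d in rs:
        d=d/np.linalg.norm(d);M=np.eye(3)-np.outer(d,d);A+=M;b+=M@o
    x=np.linalg.solve(A,b)
    return x,[float(np.linalg.norm(np.cross(x-o,d/np.linalg.norm(d)))) for o,d in rs]
def proj(c,X):
    K,R,t=P(c); p=K@(R@np.array(X)+t); return p[:2]/p[2]
E
python3 - <<'E'
from h import *
np.set_printoptions(precision=3,suppress=True)
a=snap('scene','s1.png');b=snap('side','d1.png')
for l in ['file','file_tip','file_butt','tool_cup','cup_floor','dust_box','lid_hinge','handle_bar','pointer_mark','lid_index','tumbler']:
    for c in ['scene','side']:
        try: print(l,c,[(np.round(r['point']).tolist(),round(r['p'],2)) for r in ctrl.tip_of(c,l)][:4])
        except Exception as e: print(l,c,e)
for c in ['scene','side']:
    K,R,t=P(c); print(c,-R.T@t,R[2],K[0,0])
print(ctrl.state()['clock'],ctrl.state()['tcp_rot'])
E
```

```text
file scene [([357.0, 207.0], 0.71)]
file side [([299.0, 178.0], 0.73), ([451.0, 206.0], 0.55), ([313.0, 174.0], 0.28)]
file_tip scene [([392.0, 184.0], 0.79), ([187.0, 227.0], 0.52)]
file_tip side [([255.0, 199.0], 0.77), ([397.0, 214.0], 0.33)]
file_butt scene [([341.0, 211.0], 0.68), ([174.0, 280.0], 0.53)]
file_butt side [([313.0, 174.0], 0.7), ([449.0, 194.0], 0.5)]
tool_cup scene [([254.0, 301.0], 0.97)]
tool_cup side [([379.0, 182.0], 0.87), ([294.0, 308.0], 0.28)]
cup_floor scene [([254.0, 300.0], 0.72), ([385.0, 231.0], 0.36)]
cup_floor side [([380.0, 182.0], 0.89)]
dust_box scene []
dust_box side []
lid_hinge scene [([383.0, 233.0], 0.56), ([337.0, 212.0], 0.49)]
lid_hinge side [([274.0, 166.0], 0.57)]
handle_bar scene [([322.0, 178.0], 0.68)]
handle_bar side [([327.0, 189.0], 0.81)]
pointer_mark scene [([395.0, 165.0], 0.63)]
pointer_mark side [([247.0, 185.0], 0.56)]
lid_index scene [([387.0, 177.0], 0.9)]
lid_index side [([252.0, 210.0], 0.94)]
tumbler scene [([390.0, 164.0], 0.96)]
tumbler side [([235.0, 312.0], 0.84), ([381.0, 181.0], 0.35)]
scene [ 1.148 -0.862  1.289] [-0.424  0.544 -0.724] 515.1083772519723
side [-0.19   0.799  0.99 ] [ 0.506 -0.588 -0.631] 442.52992802098714
1.2 [0.992 0.125 0.    0.   ]
```

View pics/s1.png

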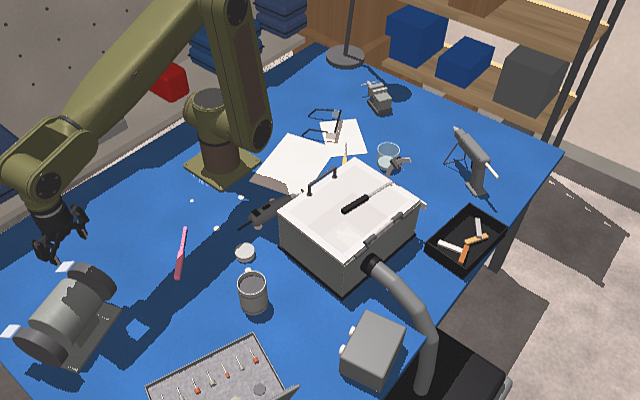

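View pics/d1.png

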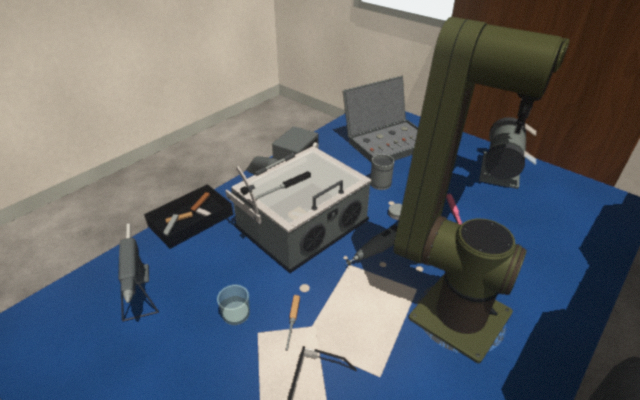

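The scene picture shows the black-handled file on the lid, with its butt near (344,212) and tip near (392,184). The cup is at (254,293), right of the box; the glass is at (390,155), left of it; the pink decoy is at (180,253). In the side picture the handle bar is at (327,189), the cup at (381,172) and the quadrant at (247,190).

Run:
```python
from h import *
np.set_printoptions(precision=4,suppress=True)
obs={'handle':((322,178),(327,189)),'butt':((341,211),(313,174)),'tip':((392,184),(255,199)),'cup':((254,301),(379.5,182)),'index':((387,177),(252,210)),'pointer':((395,165),(247,185)),'hinge':((383,233),(274,166))}
for k,(s,d) in obs.items(): print(k,*tri([('scene',s),('side',d)]))
for z in(.179,): print([onz(c,p,z) for c,p in (('scene',(341,211)),('side',(313,174)),('scene',(392,184)),('side',(255,199)))])
im=cv2.imread('pics/s1.png'); a=im[130:320,220:440]
b=cv2.imread('pics/d1.png')[130:270,210:420]
cv2.imwrite('pics/c1.png',np.vstack([cv2.resize(a,(640,553//2*1)) if 0 else cv2.resize(a,(440,380),interpolation=2)[:300], ]) if 0 else np.hstack([cv2.resize(a,(400,345),interpolation=2),np.pad(cv2.resize(b,(400,267),interpolation=2),((0,78),(0,0),(0,0)))]))
```

```text
handle [0.4569 0.0155 0.2049] [3.0902476391901934e-06, 3.0902476391024103e-06]
butt [ 0.5656 -0.0379  0.1786] [0.005247176503910713, 0.005247176503910637]
tip [0.6158 0.159  0.1716] [0.0028260846120236115, 0.002826084612023678]
cup [ 0.5015 -0.344   0.0055] [6.737196980440696e-06, 6.737196980315063e-06]
index [0.5867 0.1889 0.163 ] [0.0044002177832737285, 0.004400217783273713]
pointer [0.611  0.1788 0.2357] [0.002580720805652003, 0.002580720805651993]
hinge [ 0.7039 -0.0099  0.1602] [0.0006639273148483549, 0.0006639273148486252]
[array([ 0.5697, -0.0346,  0.179 ]), array([ 0.5608, -0.0404,  0.179 ]), array([0.6211, 0.1546, 0.179 ]), array([0.6059, 0.1635, 0.179 ])]
```

View pics/c1.png

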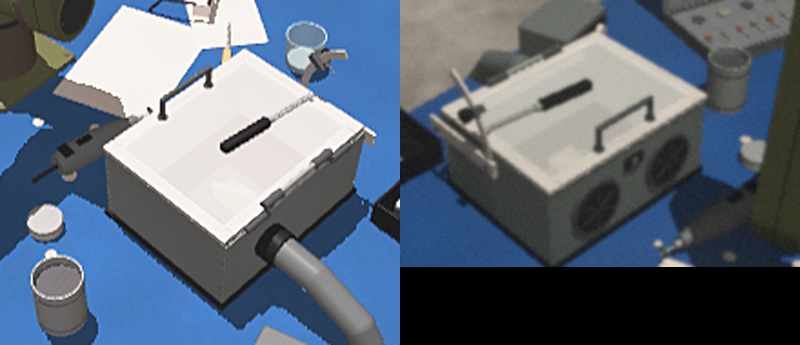

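Call:
servo_tool([
  {"z": 4},
  {"z": 8},
  {"x": 2,"y": 3,"z": 10.4,"wz": 6},
  {"x": 4.5,"y": 7,"z": 10.4,"wz": 12},
  {"x": 7,"y": 11,"z": 10.4,"wz": 18},
  {"x": 9.5,"y": 15,"z": 10.4,"wz": 24},
  {"x": 12,"y": 19,"z": 10.4,"wz": 30},
  {"x": 14,"y": 22.5,"z": 10.4,"wz": 36},
  {"x": 16.5,"y": 26,"z": 10.4,"wz": 42},
  {"x": 19,"y": 29.5,"z": 10.4,"wz": 48},
  {"x": 21,"y": 33,"z": 10.4,"wz": 54},
  {"x": 23,"y": 36.5,"z": 10.4,"wz": 60},
  {"x": 25.5,"y": 40,"z": 10.4,"wz": 61.3},
  {"x": 27.5,"y": 43.5,"z": 10.4,"wz": 61.3},
  {"x": 30,"y": 47,"z": 10.4,"wz": 61.3},
  {"x": 32,"y": 50.5,"z": 10.4,"wz": 61.3},
  {"x": 34.5,"y": 54,"z": 10.4,"wz": 61.3},
  {"x": 36.5,"y": 57.5,"z": 10.4,"wz": 61.3},
  {"x": 38.5,"y": 61,"z": 10.4,"wz": 61.3},
  {"x": 40.6,"y": 64.4,"z": 10.4,"wz": 61.3},
])

```text
schema error: expected keys grip, x, y, z, wx, wy, wz
```

Call:
servo_tool([
  {"x": 1,"y": 1.5},
  {"x": 2,"y": 3},
  {"x": 2,"y": 3},
])

```text
schema error: expected keys grip, x, y, z, wx, wy, wz
```

Run:
```python
from h import *
np.set_printoptions(precision=4,suppress=True)
s=ctrl.state();print(s['clock'],np.array(s['q']),np.array(s['tool_pos']),np.array(s['tcp_rot']))
snap('wrist','w1.png')
for l in ['file','file_tip','file_butt','handle_bar','lid_index','pointer_mark']:
    r=ctrl.tip_of('wrist',l); print(l,[(np.round(x['point']).tolist(),round(x['p'],2)) for x in r][:3])
    z={'handle_bar':.21,'pointer_mark':.236,'lid_index':.16}.get(l,.179)
    if r: print(onz('wrist',r[0]['point'],z))
K,R,t=P('wrist');print(-R.T@t)
for p in [(200,370),(260,345),(160,390),(75,310),(244,252)]: print(p,onz('scene',p,0))
```

```text
1.2 [-1.4036  0.1238  1.6503  0.      1.3675 -0.0826] [ 0.1607 -0.6298  0.2563] [0.9922 0.1246 0.     0.    ]
file [([112.0, 38.0], 0.86)]
[ 0.235  -0.5027  0.179 ]
file_tip []
file_butt [([151.0, 8.0], 0.74)]
[ 0.2534 -0.52    0.179 ]
handle_bar []
lid_index []
pointer_mark []
[ 0.2304 -0.6117  0.3734]
(200, 370) [ 0.5373 -0.5815  0.    ]
(260, 345) [ 0.6083 -0.4306  0.    ]
(160, 390) [ 0.4998 -0.6815  0.    ]
(75, 310) [ 0.1308 -0.6866  0.    ]
(244, 252) [ 0.3498 -0.2341  0.    ]
```

View pics/w1.png

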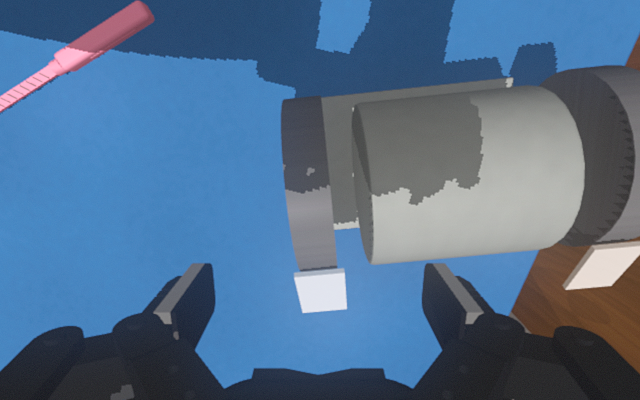

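The wrist picture shows the pink decoy at (80,50) and a bench grinder directly under the gripper at (450,180), so I go up first. Rows need every key.

Call:
servo_tool([
  {"grip": 8.5,"x": 0,"y": 0,"z": 4,"wx": 0,"wy": 0,"wz": 0},
  {"grip": 8.5,"x": 0,"y": 0,"z": 8,"wx": 0,"wy": 0,"wz": 0},
  {"grip": 8.5,"x": 2,"y": 3,"z": 10.4,"wx": 0,"wy": 0,"wz": 6},
  {"grip": 8.5,"x": 4.2,"y": 6.6,"z": 10.4,"wx": 0,"wy": 0,"wz": 12},
  {"grip": 8.5,"x": 6.3,"y": 10,"z": 10.4,"wx": 0,"wy": 0,"wz": 18},
  {"grip": 8.5,"x": 8.4,"y": 13.4,"z": 10.4,"wx": 0,"wy": 0,"wz": 24},
  {"grip": 8.5,"x": 10.5,"y": 16.8,"z": 10.4,"wx": 0,"wy": 0,"wz": 30},
  {"grip": 8.5,"x": 12.6,"y": 20.2,"z": 10.4,"wx": 0,"wy": 0,"wz": 36},
  {"grip": 8.5,"x": 14.7,"y": 23.6,"z": 10.4,"wx": 0,"wy": 0,"wz": 42},
  {"grip": 8.5,"x": 17,"y": 27,"z": 10.4,"wx": 0,"wy": 0,"wz": 48},
  {"grip": 8.5,"x": 19.2,"y": 30.4,"z": 10.4,"wx": 0,"wy": 0,"wz": 54},
  {"grip": 8.5,"x": 21.4,"y": 33.8,"z": 10.4,"wx": 0,"wy": 0,"wz": 60},
  {"grip": 8.5,"x": 23.6,"y": 37.2,"z": 10.4,"wx": 0,"wy": 0,"wz": 61.3},
  {"grip": 8.5,"x": 25.8,"y": 40.6,"z": 10.4,"wx": 0,"wy": 0,"wz": 61.3},
  {"grip": 8.5,"x": 28,"y": 44,"z": 10.4,"wx": 0,"wy": 0,"wz": 61.3},
  {"grip": 8.5,"x": 30.2,"y": 47.4,"z": 10.4,"wx": 0,"wy": 0,"wz": 61.3},
  {"grip": 8.5,"x": 32.4,"y": 50.8,"z": 10.4,"wx": 0,"wy": 0,"wz": 61.3},
  {"grip": 8.5,"x": 34.6,"y": 54.2,"z": 10.4,"wx": 0,"wy": 0,"wz": 61.3},
  {"grip": 8.5,"x": 36.8,"y": 57.6,"z": 10.4,"wx": 0,"wy": 0,"wz": 61.3},
  {"grip": 8.5,"x": 39,"y": 61,"z": 10.4,"wx": 0,"wy": 0,"wz": 61.3},
])

```text
clock: 3.22
tool_pos: [0.5514, -0.0178, 0.3606]
tcp_rot: [0.79, 0.613, 0.0, 0.0]
wrist_force: [1.0, -0.6, 0.4]
width: 0.0846
gripper_force: 0.0
```

Call:
servo_tool([
  {"grip": 8.5,"x": 1,"y": 1,"z": 0,"wx": 0,"wy": 0,"wz": 0},
  {"grip": 8.5,"x": 2,"y": 2,"z": 0,"wx": 0,"wy": 0,"wz": 0},
  {"grip": 8.5,"x": 2,"y": 2,"z": 0,"wx": 0,"wy": 0,"wz": 0},
  {"grip": 8.5,"x": 2,"y": 2,"z": 0,"wx": 0,"wy": 0,"wz": 0},
])

```text
clock: 3.55
tool_pos: [0.5706, -0.0003, 0.3601]
tcp_rot: [0.79, 0.613, -0.001, -0.0]
wrist_force: [-0.5, 0.0, -0.1]
width: 0.085
gripper_force: 0.0
```

```bash
cat > look.py <<'E'
from h import *
import sys
np.set_printoptions(precision=4,suppress=True)
s=ctrl.state();print(s['clock'],np.array(s['q']),np.array(s['tool_pos']),np.array(s['tcp_rot']))
snap('wrist',sys.argv[1])
for l in sys.argv[2:]:
    r=ctrl.tip_of('wrist',l); print(l,[(np.round(x['point']).tolist(),round(x['p'],2)) for x in r][:3])
    z={'handle_bar':.21,'pointer_mark':.236,'lid_index':.16,'cup_floor':.005,'tool_cup':0}.get(l,.179)
    if r: print(onz('wrist',r[0]['point'],z))
E
python3 look.py w2.png file file_tip file_butt handle_bar lid_index pointer_mark
```

```text
3.55 [-0.0944 -0.0952  1.6996 -0.0006  1.5381  0.1568] [ 0.5706 -0.0003  0.3601] [ 0.7901  0.613  -0.0005 -0.0001]
file [([332.0, 170.0], 0.8)]
[0.5863 0.0122 0.179 ]
file_tip []
file_butt [([330.0, 226.0], 0.97)]
[ 0.5725 -0.0374  0.179 ]
handle_bar [([170.0, 210.0], 0.82)]
[0.4544 0.0185 0.21  ]
lid_index [([330.0, 372.0], 0.28)]
[ 0.5308 -0.2068  0.16  ]
pointer_mark []
```

View pics/w2.png

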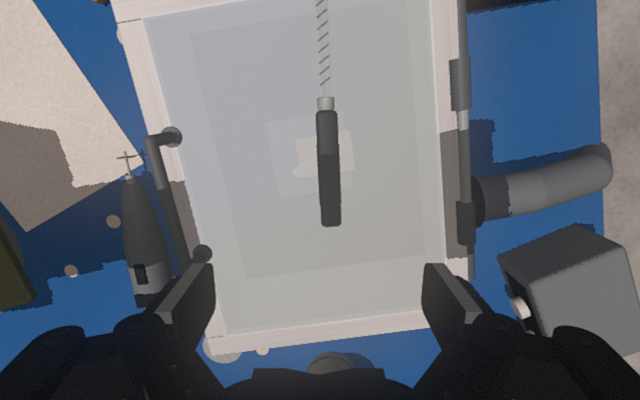

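The wrist picture shows the file handle running from the butt (330,226) to the ferrule (326,98), and the bow handle's feet at (172,137) and (203,253).

Run:
```python
from h import *
np.set_printoptions(precision=4,suppress=True)
b=onz('wrist',(330.5,226),.18);f=onz('wrist',(326.3,103),.18);bl=onz('wrist',(321,10),.18)
print(b,f,bl,np.linalg.norm(f-b));
for v in(f-b,bl-b): print(np.degrees(np.arctan2(v[1],v[0])))
d=(f-b)/np.linalg.norm(f-b); print('grip',b+.086*d)
a=onz('wrist',(172,137),.17);c=onz('wrist',(203,253),.17);v=a-c;print(a,c,np.linalg.norm(v),np.degrees(np.arctan2(v[1],v[0])))
e=onz('wrist',(147,22),.17);g=onz('wrist',(213,342),.17);v=e-g;print('lid edge',np.degrees(np.arctan2(v[1],v[0])))
```

```text
[ 0.5733 -0.0364  0.18  ] [0.5954 0.0672 0.18  ] [0.6081 0.1339 0.18  ] 0.10591279911014227
77.91412435495013
78.4449923702924
grip [0.5913 0.0477 0.18  ]
[0.46   0.0731 0.17  ] [ 0.4492 -0.036   0.17  ] 0.1096586836492515 84.357664199221
lid edge 80.80962388855932
```

Call:
servo_tool([
  {"grip": 5,"x": 1,"y": 2.4,"z": -2,"wx": 0,"wy": 0,"wz": 2.5},
  {"grip": 5,"x": 2.1,"y": 4.8,"z": -5,"wx": 0,"wy": 0,"wz": 2.5},
  {"grip": 5,"x": 2.1,"y": 4.8,"z": -8,"wx": 0,"wy": 0,"wz": 2.5},
  {"grip": 5,"x": 2.1,"y": 4.8,"z": -11,"wx": 0,"wy": 0,"wz": 2.5},
  {"grip": 5,"x": 2.1,"y": 4.8,"z": -13.5,"wx": 0,"wy": 0,"wz": 2.5},
  {"grip": 5,"x": 2.1,"y": 4.8,"z": -15,"wx": 0,"wy": 0,"wz": 2.5},
  {"grip": 5,"x": 2.1,"y": 4.8,"z": -16,"wx": 0,"wy": 0,"wz": 2.5},
  {"grip": 5,"x": 2.1,"y": 4.8,"z": -16.1,"wx": 0,"wy": 0,"wz": 2.5},
  {"grip": 0,"x": 2.1,"y": 4.8,"z": -16.1,"wx": 0,"wy": 0,"wz": 2.5},
  {"grip": 0,"x": 2.1,"y": 4.8,"z": -16.1,"wx": 0,"wy": 0,"wz": 2.5},
  {"grip": 0,"x": 2.1,"y": 4.8,"z": -16.1,"wx": 0,"wy": 0,"wz": 2.5},
  {"grip": 0,"x": 2.1,"y": 4.8,"z": -16.1,"wx": 0,"wy": 0,"wz": 2.5},
  {"grip": 0,"x": 2.1,"y": 4.8,"z": -16.1,"wx": 0,"wy": 0,"wz": 2.5},
  {"grip": 0,"x": 2.1,"y": 4.8,"z": -16.1,"wx": 0,"wy": 0,"wz": 2.5},
  {"grip": 0,"x": 2.1,"y": 4.8,"z": -16.1,"wx": 0,"wy": 0,"wz": 2.5},
])

```text
clock: 5.15
tool_pos: [0.5927, 0.0481, 0.2016]
tcp_rot: [0.777, 0.63, 0.001, 0.001]
wrist_force: [-1.0, -1.5, 6.5]
width: 0.0159
gripper_force: 61.2
```

Call:
servo_tool([
  {"grip": 0,"x": 0,"y": 0,"z": 1.5,"wx": 0,"wy": 0,"wz": 0},
  {"grip": 0,"x": 0,"y": 0,"z": 4,"wx": 0,"wy": 0,"wz": 0},
  {"grip": 0,"x": 0,"y": 0,"z": 7,"wx": 0,"wy": 0,"wz": 0},
  {"grip": 0,"x": 0,"y": 0,"z": 10,"wx": 0,"wy": 0,"wz": 0},
  {"grip": 0,"x": 0,"y": 0,"z": 13,"wx": 0,"wy": 0,"wz": 0},
  {"grip": 0,"x": 0,"y": -1,"z": 16,"wx": 5.9,"wy": -1.2,"wz": 0},
  {"grip": 0,"x": -0.5,"y": -3,"z": 18,"wx": 11.7,"wy": -2.5,"wz": 0},
  {"grip": 0,"x": -1,"y": -5,"z": 18,"wx": 17.6,"wy": -3.7,"wz": 0},
  {"grip": 0,"x": -1.5,"y": -7.5,"z": 18,"wx": 23.5,"wy": -4.9,"wz": 0},
  {"grip": 0,"x": -2,"y": -10,"z": 18,"wx": 29.4,"wy": -6.1,"wz": 0},
  {"grip": 0,"x": -2.5,"y": -12.5,"z": 18,"wx": 35.2,"wy": -7.4,"wz": 0},
  {"grip": 0,"x": -3,"y": -15,"z": 18,"wx": 41.1,"wy": -8.6,"wz": 0},
  {"grip": 0,"x": -3.5,"y": -17.5,"z": 18,"wx": 47,"wy": -9.8,"wz": 0},
  {"grip": 0,"x": -4,"y": -20,"z": 18,"wx": 52.9,"wy": -11,"wz": 0},
  {"grip": 0,"x": -4.5,"y": -22,"z": 18,"wx": 58.7,"wy": -12.3,"wz": 0},
  {"grip": 0,"x": -5,"y": -24,"z": 18,"wx": 64.6,"wy": -13.5,"wz": 0},
  {"grip": 0,"x": -5.5,"y": -26,"z": 18,"wx": 70.5,"wy": -14.7,"wz": 0},
  {"grip": 0,"x": -6,"y": -28,"z": 18,"wx": 76.3,"wy": -16,"wz": 0},
  {"grip": 0,"x": -6.5,"y": -30,"z": 18,"wx": 82.2,"wy": -17.2,"wz": 0},
  {"grip": 0,"x": -7,"y": -32,"z": 18,"wx": 88.1,"wy": -18.4,"wz": 0},
])

```text
clock: 6.82
tool_pos: [0.5212, -0.2734, 0.3791]
tcp_rot: [0.548, 0.444, 0.55, -0.447]
wrist_force: [0.6, 0.4, -0.6]
width: 0.0162
gripper_force: 60.5
```

Run:
```python
from h import *
from scipy.spatial.transform import Rotation as Ro
np.set_printoptions(precision=4,suppress=True)
s=ctrl.state();print(s['clock'],np.array(s['q']),np.array(s['tool_pos']),s['width'],s['wrist_force']);print(Ro.from_quat(s['tcp_rot']).as_matrix())
a=snap('scene');b=snap('side')
for l in ['tool_cup','file_tip','file_butt']:
    for c in ['scene','side']: print(l,c,[(np.round(r['point'],1).tolist(),round(r['p'],2)) for r in ctrl.tip_of(c,l)][:3])
cv2.imwrite('pics/s2.png',np.hstack([cv2.resize(a[120:340,130:370],(400,367)),cv2.resize(b[60:280,260:500],(400,367))]))
```

```text
6.8167 [-0.9115  0.331   1.6312  1.2622  2.2146 -0.4919] [ 0.5212 -0.2734  0.3791] 0.016159673217973982 [ 0.6041  0.4053 -0.6412]
[[ 0.0006  0.9786  0.2056]
 [-0.0047 -0.2056  0.9786]
 [ 1.     -0.0015  0.0044]]
tool_cup scene [([256.2, 300.3], 0.78), ([272.4, 161.9], 0.27)]
tool_cup side [([375.3, 181.8], 0.56)]
file_tip scene [([274.5, 164.9], 0.65)]
file_tip side [([368.5, 59.3], 0.62), ([466.4, 236.6], 0.59)]
file_butt scene [([274.0, 221.3], 0.76)]
file_butt side [([367.9, 121.2], 0.57), ([449.7, 194.2], 0.43), ([232.7, 315.1], 0.39)]
```

View pics/s2.png

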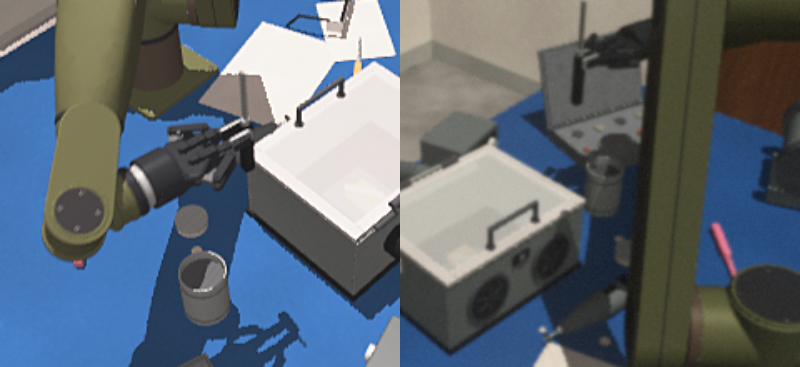

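The crop shows the file gripped upright, blade up, near (274,190) in the scene picture. The cup stands undisturbed with its rim centred near (252,282), and nothing else has moved.

Run:
```python
from h import *
np.set_printoptions(precision=4,suppress=True)
print('rim',tri([('scene',(252.4,282)),('side',(383,158))]))
a=snap('scene');b=snap('side')
for c in('scene','side'): print([ (np.round(r['point'],1).tolist(),round(r['p'],2)) for r in ctrl.look_for(c,'tool_cup')][:2])
for X in [(.5015,-.344,0),(.5015,-.344,.105)]: print(proj('scene',X),proj('side',X))
for p in [(120,320),(110,275),(148,385),(90,360)]: print(p,onz('scene',p,0))
bt=tri([('scene',(274,221.3)),('side',(367.9,121.2))]);tp=tri([('scene',(274.5,164.9)),('side',(368.5,59.3))]);print(bt,tp)
# hough-ish: rim ellipse by crop
cv2.imwrite('pics/cup.png',np.hstack([cv2.resize(a[260:325,225:285],(390,422),interpolation=2),cv2.resize(b[140:200,355:410],(390,422),interpolation=2)]))
```

```text
rim (array([ 0.5044, -0.3474,  0.1087]), [0.003971671017005199, 0.003971671017005191])
[([251.9, 292.2], 0.91)]
[([379.0, 169.9], 0.65)]
[254.1519 302.0367] [379.3655 183.1906]
[251.1633 281.2257] [381.9272 159.6706]
(120, 320) [ 0.2548 -0.6251  0.    ]
(110, 275) [ 0.1045 -0.5523  0.    ]
(148, 385) [ 0.466  -0.6926  0.    ]
(90, 360) [ 0.2941 -0.7469  0.    ]
(array([ 0.5172, -0.2569,  0.2903]), [0.0009198174455338343, 0.0009198174455338526]) (array([ 0.5297, -0.2534,  0.4915]), [0.0006132892231923205, 0.0006132892231922734])
```

View pics/cup.png

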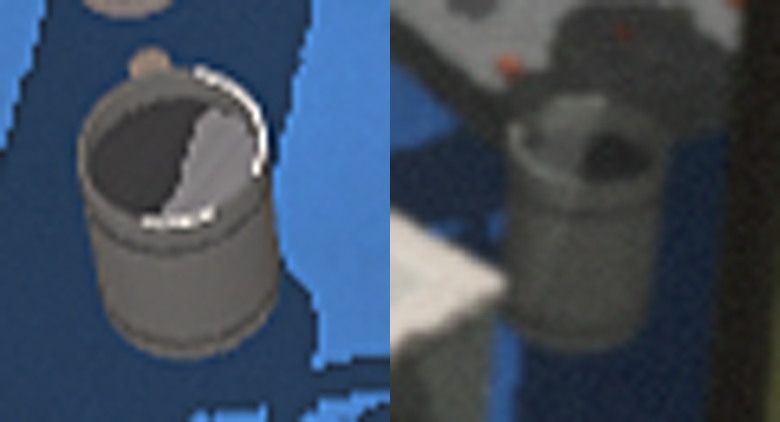

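Call:
servo_tool([
  {"grip": 0,"x": -0.4,"y": -1,"z": -1,"wx": 0,"wy": 0,"wz": -6},
  {"grip": 0,"x": -1,"y": -2,"z": -2.5,"wx": 0,"wy": 0,"wz": -12},
  {"grip": 0,"x": -1.5,"y": -3.2,"z": -4,"wx": 0,"wy": 0,"wz": -18},
  {"grip": 0,"x": -2,"y": -4.4,"z": -5.5,"wx": 0,"wy": 0,"wz": -24},
  {"grip": 0,"x": -2.5,"y": -5.6,"z": -7,"wx": 0,"wy": 0,"wz": -30},
  {"grip": 0,"x": -3,"y": -6.7,"z": -8.5,"wx": 0,"wy": 0,"wz": -36},
  {"grip": 0,"x": -3.5,"y": -7.8,"z": -9.5,"wx": 0,"wy": 0,"wz": -42},
  {"grip": 0,"x": -3.8,"y": -8.3,"z": -10,"wx": 0,"wy": 0,"wz": -48},
  {"grip": 0,"x": -3.8,"y": -8.3,"z": -10,"wx": 0,"wy": 0,"wz": -48},
  {"grip": 0,"x": -3.8,"y": -8.3,"z": -10,"wx": 0,"wy": 0,"wz": -48},
  {"grip": 0,"x": -3.8,"y": -8.3,"z": -10,"wx": 0,"wy": 0,"wz": -48},
])

```text
clock: 8.33
tool_pos: [0.4841, -0.355, 0.2805]
tcp_rot: [0.682, 0.185, 0.683, -0.185]
wrist_force: [0.1, -0.7, -1.0]
width: 0.016
gripper_force: 60.5
```

Run:
```python
from h import *
from scipy.spatial.transform import Rotation as Ro
np.set_printoptions(precision=4,suppress=True)
s=ctrl.state();print(s['clock'],np.array(s['q']),np.array(s['tool_pos']),s['width'],s['wrist_force']);print(Ro.from_quat(s['tcp_rot']).as_matrix())
a=snap('scene','s3.png');b=snap('side')
for l in ['tool_cup','file_tip','file_butt']:
    for c in ['scene','side']: print(l,c,[(np.round(r['point'],1).tolist(),round(r['p'],2)) for r in ctrl.tip_of(c,l)][:3])
p=np.array(s['tool_pos']);z=Ro.from_quat(s['tcp_rot']).as_matrix()[:,2];f=p+.0226*z
for X in (f-[0,0,.087],f+[0,0,.115]): print(proj('scene',X),proj('side',X))
cv2.imwrite('pics/s3c.png',np.hstack([cv2.resize(a[150:340,140:340],(400,380)),cv2.resize(b[60:250,310:510],(400,380))]))
```

```text
8.3333 [-1.1605  0.1615  2.026   1.5017  1.6679 -0.6207] [ 0.4841 -0.355   0.2805] 0.016026271986543696 [ 0.0668 -0.7289 -1.043 ]
[[-0.0003  0.505   0.8631]
 [ 0.0006 -0.8631  0.505 ]
 [ 1.      0.0007 -0.    ]]
tool_cup scene [([252.8, 300.2], 0.82)]
tool_cup side [([376.9, 181.3], 0.86)]
file_tip scene [([240.9, 212.1], 0.66)]
file_tip side [([466.5, 233.4], 0.63), ([389.1, 84.0], 0.44)]
file_butt scene [([247.9, 261.8], 0.81), ([174.1, 278.6], 0.67)]
file_butt side [([448.3, 194.6], 0.56), ([385.5, 138.9], 0.45)]
[249.0818 262.1716] [383.6753 138.0901]
[241.7063 210.2577] [389.6405  82.8161]
```

View pics/s3c.png

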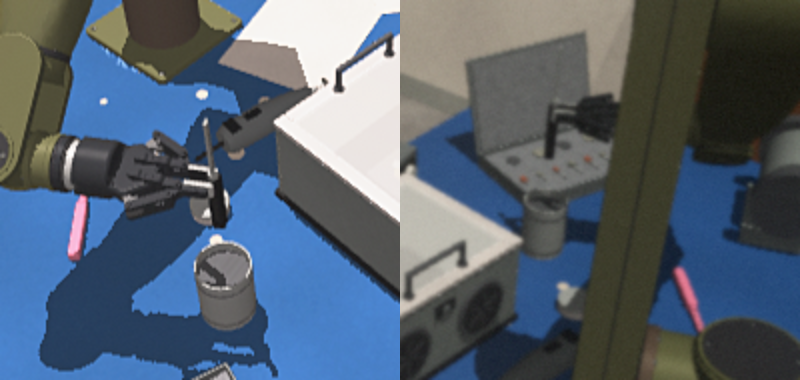

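The crop shows the file vertical above the cup, with the butt at (248,262) against a predicted (249,262). It is centred, so I lower and release.

Call:
servo_tool([
  {"grip": 0,"x": 0,"y": -0.1,"z": -2,"wx": 0,"wy": 0,"wz": 0},
  {"grip": 0,"x": 0,"y": -0.1,"z": -4.5,"wx": 0,"wy": 0,"wz": 0},
  {"grip": 0,"x": 0,"y": -0.1,"z": -7,"wx": 0,"wy": 0,"wz": 0},
  {"grip": 0,"x": 0,"y": -0.1,"z": -9.5,"wx": 0,"wy": 0,"wz": 0},
  {"grip": 0,"x": 0,"y": -0.1,"z": -12,"wx": 0,"wy": 0,"wz": 0},
  {"grip": 0,"x": 0,"y": -0.1,"z": -14,"wx": 0,"wy": 0,"wz": 0},
  {"grip": 0,"x": 0,"y": -0.1,"z": -15,"wx": 0,"wy": 0,"wz": 0},
  {"grip": 0,"x": 0,"y": -0.1,"z": -15,"wx": 0,"wy": 0,"wz": 0},
  {"grip": 0,"x": 0,"y": -0.1,"z": -15,"wx": 0,"wy": 0,"wz": 0},
])

```text
clock: 9.48
tool_pos: [0.4838, -0.3561, 0.1295]
tcp_rot: [0.683, 0.183, 0.683, -0.185]
wrist_force: [0.5, 0.2, -0.6]
width: 0.0158
gripper_force: 60.5
```

Call:
servo_tool([
  {"grip": 4,"x": 0,"y": 0,"z": 0,"wx": 0,"wy": 0,"wz": 0},
  {"grip": 8.5,"x": 0,"y": 0,"z": 0,"wx": 0,"wy": 0,"wz": 0},
  {"grip": 8.5,"x": 0,"y": 0,"z": 0,"wx": 0,"wy": 0,"wz": 0},
  {"grip": 8.5,"x": 0,"y": 0,"z": 0,"wx": 0,"wy": 0,"wz": 0},
  {"grip": 8.5,"x": 0,"y": 0,"z": 0,"wx": 0,"wy": 0,"wz": 0},
  {"grip": 8.5,"x": 0,"y": 0,"z": 0,"wx": 0,"wy": 0,"wz": 0},
  {"grip": 8.5,"x": -1,"y": -0.6,"z": 0,"wx": 0,"wy": 0,"wz": 0},
  {"grip": 8.5,"x": -2.6,"y": -1.5,"z": 0,"wx": 0,"wy": 0,"wz": 0},
  {"grip": 8.5,"x": -4.3,"y": -2.5,"z": 0,"wx": 0,"wy": 0,"wz": 0},
  {"grip": 8.5,"x": -6,"y": -3.5,"z": 1,"wx": 0,"wy": 0,"wz": 0},
  {"grip": 8.5,"x": -7.8,"y": -4.5,"z": 3,"wx": 0,"wy": 0,"wz": 0},
  {"grip": 8.5,"x": -8.5,"y": -5,"z": 6,"wx": 0,"wy": 0,"wz": 0},
  {"grip": 8.5,"x": -8.5,"y": -5,"z": 9,"wx": 0,"wy": 0,"wz": 0},
])

```text
clock: 10.57
tool_pos: [0.3967, -0.4073, 0.2197]
tcp_rot: [0.683, 0.182, 0.683, -0.185]
wrist_force: [0.9, -1.1, 0.2]
width: 0.0848
gripper_force: 0.0
```

Run:
```python
from h import *
np.set_printoptions(precision=4,suppress=True)
s=ctrl.state();print(s['clock'],np.array(s['q']),np.array(s['tool_pos']),s['width'],s['wrist_force'])
a=snap('scene');b=snap('side')
for l in ['tool_cup','file_tip','file_butt']:
    for c in ['scene','side']: print(l,c,[(np.round(r['point'],1).tolist(),round(r['p'],2)) for r in ctrl.tip_of(c,l)][:3])
cv2.imwrite('pics/s4c.png',np.hstack([cv2.resize(a[180:340,140:340],(500,400)),cv2.resize(b[90:210,330:420],(300,400))]))
```

```text
10.5667 [-1.3408  0.287   2.0069  1.3734  1.7902 -0.7411] [ 0.3967 -0.4073  0.2197] 0.08484446832915618 [ 0.8811 -1.1427  0.2176]
tool_cup scene [([255.2, 300.9], 0.79)]
tool_cup side [([378.9, 180.2], 0.86)]
file_tip scene [([245.8, 258.3], 0.57), ([257.1, 291.1], 0.16)]
file_tip side [([385.6, 136.4], 0.55)]
file_butt scene [([174.4, 280.6], 0.38)]
file_butt side [([247.2, 185.7], 0.71), ([450.9, 194.1], 0.54)]
```

View pics/s4c.png

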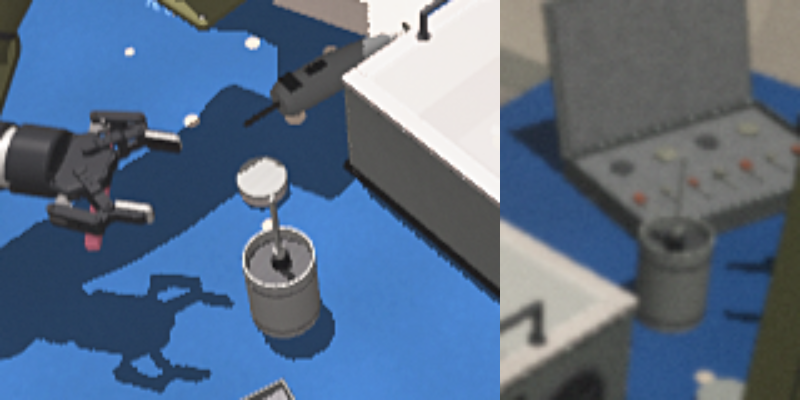

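The crop shows the file upright in the cup, leaning slightly, with the blade tip near (249,258), and the gripper clear. Next I turn the tool down and go to the bow handle.

Call:
servo_tool([
  {"grip": 8.5,"x": 0,"y": 0,"z": 3,"wx": -2,"wy": 3.5,"wz": 0},
  {"grip": 8.5,"x": 0,"y": 0,"z": 7,"wx": -5,"wy": 8.6,"wz": 0},
  {"grip": 8.5,"x": 0,"y": 0,"z": 11,"wx": -8.1,"wy": 13.8,"wz": 0},
  {"grip": 8.5,"x": 0,"y": 1,"z": 14,"wx": -11.1,"wy": 19,"wz": 0},
  {"grip": 8.5,"x": 0,"y": 3,"z": 14,"wx": -14.2,"wy": 24.2,"wz": 0},
  {"grip": 8.5,"x": 0,"y": 5,"z": 14,"wx": -17.2,"wy": 29.4,"wz": 0},
  {"grip": 8.5,"x": 0,"y": 7,"z": 14,"wx": -20.2,"wy": 34.5,"wz": 0},
  {"grip": 8.5,"x": 0,"y": 9,"z": 14,"wx": -23.2,"wy": 39.7,"wz": 0},
  {"grip": 8.5,"x": 0.5,"y": 11,"z": 14,"wx": -26.3,"wy": 44.9,"wz": 0},
  {"grip": 8.5,"x": 1,"y": 13,"z": 14,"wx": -29.3,"wy": 50,"wz": 0},
  {"grip": 8.5,"x": 1.5,"y": 15,"z": 14,"wx": -32.3,"wy": 55.2,"wz": 0},
  {"grip": 8.5,"x": 2,"y": 17,"z": 14,"wx": -35.4,"wy": 60.4,"wz": 0},
  {"grip": 8.5,"x": 2.5,"y": 19,"z": 14,"wx": -38.4,"wy": 65.6,"wz": 0},
  {"grip": 8.5,"x": 3,"y": 21,"z": 14,"wx": -41.5,"wy": 70.8,"wz": 0},
  {"grip": 8.5,"x": 3,"y": 23,"z": 14,"wx": -44,"wy": 75.5,"wz": 0},
  {"grip": 8.5,"x": 3,"y": 25,"z": 14,"wx": -45.5,"wy": 77.7,"wz": 0},
  {"grip": 8.5,"x": 3,"y": 25,"z": 14,"wx": -45.5,"wy": 77.7,"wz": 0},
])

```text
clock: 12.38
tool_pos: [0.4296, -0.1521, 0.3581]
tcp_rot: [0.964, 0.264, -0.001, 0.0]
wrist_force: [0.4, -0.1, 0.3]
width: 0.085
gripper_force: 0.0
```

Call:
servo_tool([
  {"grip": 8.5,"x": 0.5,"y": 2,"z": 0,"wx": 0,"wy": 0,"wz": 6.5},
  {"grip": 8.5,"x": 1,"y": 4.5,"z": 0,"wx": 0,"wy": 0,"wz": 13},
  {"grip": 8.5,"x": 1.5,"y": 7,"z": 0,"wx": 0,"wy": 0,"wz": 19.5},
  {"grip": 8.5,"x": 2,"y": 9.5,"z": 0,"wx": 0,"wy": 0,"wz": 26},
  {"grip": 8.5,"x": 2.5,"y": 12,"z": 0,"wx": 0,"wy": 0,"wz": 32.5},
  {"grip": 8.5,"x": 2.8,"y": 14.5,"z": 0,"wx": 0,"wy": 0,"wz": 39},
  {"grip": 8.5,"x": 2.8,"y": 16,"z": 0,"wx": 0,"wy": 0,"wz": 46},
  {"grip": 8.5,"x": 2.8,"y": 17.5,"z": 0,"wx": 0,"wy": 0,"wz": 53},
  {"grip": 8.5,"x": 2.8,"y": 17.5,"z": 0,"wx": 0,"wy": 0,"wz": 54},
  {"grip": 8.5,"x": 2.8,"y": 17.5,"z": 0,"wx": 0,"wy": 0,"wz": 54},
  {"grip": 8.5,"x": 2.8,"y": 17.5,"z": 0,"wx": 0,"wy": 0,"wz": 54},
])

```text
clock: 13.3
tool_pos: [0.4566, 0.0185, 0.3586]
tcp_rot: [0.742, 0.67, 0.0, 0.001]
wrist_force: [0.5, -0.6, -0.2]
width: 0.0846
gripper_force: 0.0
```

```bash
python3 look.py w3.png handle_bar pointer_mark lid_index
python3 - <<'E'
from h import *
from scipy.spatial.transform import Rotation as Ro
print(np.round(Ro.from_quat(ctrl.state()['tcp_rot']).as_matrix(),3))
E
```

```text
13.3 [-0.0766 -0.3612  1.9238 -0.001   1.5778  0.026 ] [0.4566 0.0185 0.3586] [0.7424 0.6699 0.0001 0.0008]
handle_bar [([314.0, 195.0], 0.6)]
[0.4547 0.0214 0.21  ]
pointer_mark []
lid_index []
[[ 0.102  0.995  0.002]
 [ 0.995 -0.102 -0.001]
 [-0.001  0.002 -1.   ]]
```

Call:
servo_tool([
  {"grip": 8.5,"x": -0.1,"y": 0,"z": -3,"wx": 0,"wy": 0,"wz": 0},
  {"grip": 6.5,"x": -0.15,"y": 0.1,"z": -6,"wx": 0,"wy": 0,"wz": 0},
  {"grip": 6.5,"x": -0.15,"y": 0.1,"z": -9,"wx": 0,"wy": 0,"wz": 0},
  {"grip": 6.5,"x": -0.15,"y": 0.1,"z": -12,"wx": 0,"wy": 0,"wz": 0},
  {"grip": 6.5,"x": -0.15,"y": 0.1,"z": -13.5,"wx": 0,"wy": 0,"wz": 0},
  {"grip": 6.5,"x": -0.15,"y": 0.1,"z": -14.3,"wx": 0,"wy": 0,"wz": 0},
  {"grip": 6.5,"x": -0.15,"y": 0.1,"z": -14.3,"wx": 0,"wy": 0,"wz": 0},
  {"grip": 0,"x": -0.15,"y": 0.1,"z": -14.3,"wx": 0,"wy": 0,"wz": 0},
  {"grip": 0,"x": -0.15,"y": 0.1,"z": -14.3,"wx": 0,"wy": 0,"wz": 0},
  {"grip": 0,"x": -0.15,"y": 0.1,"z": -14.3,"wx": 0,"wy": 0,"wz": 0},
  {"grip": 0,"x": -0.15,"y": 0.1,"z": -14.3,"wx": 0,"wy": 0,"wz": 0},
  {"grip": 0,"x": -0.15,"y": 0.1,"z": -14.3,"wx": 0,"wy": 0,"wz": 0},
  {"grip": 0,"x": -0.15,"y": 0.1,"z": -14.3,"wx": 0,"wy": 0,"wz": 0},
  {"grip": 0,"x": -0.15,"y": 0.1,"z": -14.3,"wx": 0,"wy": 0,"wz": 0},
])

```text
clock: 14.67
tool_pos: [0.4535, 0.0204, 0.2173]
tcp_rot: [0.741, 0.671, -0.001, -0.001]
wrist_force: [-10.7, 0.4, 6.4]
width: 0.0074
gripper_force: 58.6
```

Run:
```python
from h import *
np.set_printoptions(precision=4,suppress=True)
snap('scene');snap('side')
for l in ['pointer_mark','lid_index']:
    for c in ['scene','side']: print(l,c,[(np.round(r['point'],1).tolist(),round(r['p'],2)) for r in ctrl.tip_of(c,l)][:3])
# path of the bar, world cm from shut, box yaw -5.6deg
ex=np.array([np.cos(np.radians(5.6)),-np.sin(np.radians(5.6))])
r=np.hypot(.246,.05);a0=np.arctan2(.05,.246)
for th in np.arange(.05,.76,.05):
    dx=r*(np.cos(a0)-np.cos(a0+th));dz=r*(np.sin(a0+th)-np.sin(a0)); print(round(th,2),np.round(100*np.r_[dx*ex,dz],2),'tilt',np.round(np.degrees(th),1))
```

```text
pointer_mark scene [([398.3, 162.8], 0.47)]
pointer_mark side [([248.0, 187.1], 0.38)]
lid_index scene [([387.7, 177.3], 0.68)]
lid_index side [([253.4, 211.4], 0.83)]
0.05 [ 0.28 -0.03  1.22] tilt 2.9
0.1 [ 0.62 -0.06  2.43] tilt 5.7
0.15 [ 1.02 -0.1   3.62] tilt 8.6
0.2 [ 1.48 -0.14  4.79] tilt 11.5
0.25 [ 1.99 -0.2   5.93] tilt 14.3
0.3 [ 2.56 -0.25  7.05] tilt 17.2
0.35 [ 3.19 -0.31  8.13] tilt 20.1
0.4 [ 3.87 -0.38  9.18] tilt 22.9
0.45 [ 4.6  -0.45 10.2 ] tilt 25.8
0.5 [ 5.38 -0.53 11.18] tilt 28.6
0.55 [ 6.21 -0.61 12.12] tilt 31.5
0.6 [ 7.09 -0.69 13.02] tilt 34.4
0.65 [ 8.   -0.78 13.87] tilt 37.2
0.7 [ 8.96 -0.88 14.67] tilt 40.1
0.75 [ 9.96 -0.98 15.43] tilt 43.0
```

Call:
servo_tool([
  {"grip": 0,"x": 0.0,"y": 0,"z": 0.6,"wx": 0,"wy": 0,"wz": 0},
  {"grip": 0,"x": 0.15,"y": 0,"z": 1.2,"wx": 0,"wy": 0,"wz": 0},
  {"grip": 0,"x": 0.45,"y": 0,"z": 2.4,"wx": 0,"wy": 0,"wz": 0},
  {"grip": 0,"x": 0.85,"y": -0.1,"z": 3.6,"wx": 0,"wy": 0,"wz": 0},
  {"grip": 0,"x": 1.3,"y": -0.1,"z": 4.8,"wx": 0,"wy": 0,"wz": 0},
  {"grip": 0,"x": 1.85,"y": -0.2,"z": 5.9,"wx": 0,"wy": 0,"wz": 0},
  {"grip": 0,"x": 2.4,"y": -0.2,"z": 7.0,"wx": 0,"wy": 0,"wz": 0},
  {"grip": 0,"x": 3.0,"y": -0.3,"z": 8.1,"wx": 0,"wy": 0,"wz": 0},
  {"grip": 0,"x": 3.7,"y": -0.4,"z": 9.2,"wx": 0,"wy": 0,"wz": 0},
  {"grip": 0,"x": 4.45,"y": -0.4,"z": 10.2,"wx": 0,"wy": 0,"wz": 0},
  {"grip": 0,"x": 5.2,"y": -0.5,"z": 11.2,"wx": 0,"wy": 0,"wz": 0},
  {"grip": 0,"x": 5.2,"y": -0.5,"z": 11.2,"wx": 0,"wy": 0,"wz": 0},
  {"grip": 0,"x": 5.2,"y": -0.5,"z": 11.2,"wx": 0,"wy": 0,"wz": 0},
])

```text
clock: 16.05
tool_pos: [0.5066, 0.0152, 0.3316]
tcp_rot: [0.742, 0.671, -0.0, 0.0]
wrist_force: [-12.5, -0.2, 1.2]
width: 0.0077
gripper_force: 59.3
```

```bash
cat > ang.py <<'E'
from h import *
np.set_printoptions(precision=4,suppress=True)
s=ctrl.state();p=np.array(s['tool_pos']);print(s['clock'],p,s['width'],s['wrist_force'])
hz=np.array([.7026,-.0095]);ex=np.array([np.cos(np.radians(5.6)),-np.sin(np.radians(5.6))]);ey=np.array([-ex[1],ex[0]])
a0=np.arctan2(.05,.246)
# lid angle from the bar, from height alone (radius .251) 
print('bar angle z',np.arcsin((p[2]-.0065-.16)/.251)-a0)
c3=[]
for c in('scene','side'):snap(c,f'{c}_l.png')
O={}
for l in ['pointer_mark','lid_index']:
    for c in ['scene','side']:
        r=ctrl.tip_of(c,l);print(l,c,[(np.round(x['point'],1).tolist(),round(x['p'],2)) for x in r][:3])
        if r:O[l,c]=r[0]['point']
    if (l,'scene') in O and (l,'side') in O:
        x,e=tri([(c,O[l,c]) for c in('scene','side')]);d=x[:2]-hz;print(x,e[0],'ang',np.arctan2(x[2]-.16,-d@ex),'rad',np.hypot(x[2]-.16,d@ex),'y',d@ey)
# predicted pixels of pointer at angles
for th in(.5,.55,.6,.65,.7):
    q=np.r_[hz-ex*.135*np.cos(th)+ey*.18,.16+.135*np.sin(th)];print(th,proj('scene',q),proj('side',q))
E
python3 ang.py
python3 - <<'E'
import cv2,numpy as np
a=cv2.imread('pics/scene_l.png');b=cv2.imread('pics/side_l.png')
cv2.imwrite('pics/fin.png',np.hstack([cv2.resize(a[125:215,350:430],(400,450),interpolation=2),cv2.resize(b[150:240,215:295],(400,450),interpolation=2)]))
E
```

```text
16.05 [0.5066 0.0152 0.3316] 0.007672732624768296 [-12.4833  -0.2006   1.1673]
bar angle z 0.5173252674200237
pointer_mark scene [([247.8, 255.2], 0.63), ([396.2, 159.4], 0.58), ([384.1, 232.9], 0.55)]
pointer_mark side [([250.4, 186.0], 0.55)]
[ 0.5826 -0.1063  0.115 ] 0.23520107738357274 ang -0.38848656068528786 rad 0.11887912366548321 y -0.10801429612943632
lid_index scene [([393.0, 161.2], 0.94)]
lid_index side [([251.6, 190.2], 0.85)]
[0.5919 0.1868 0.233 ] 0.0031612046086453662 ang 0.5139798005939187 rad 0.14848378050049935 y 0.18458187472805654
0.5 [393.4494 165.8353] [249.7612 189.9042]
0.55 [394.5401 164.9657] [248.8363 187.7287]
0.6 [395.7059 164.179 ] [247.8537 185.5519]
0.65 [396.9448 163.478 ] [246.8164 183.3807]
0.7 [398.2543 162.8655] [245.7276 181.2221]
```

View pics/fin.png

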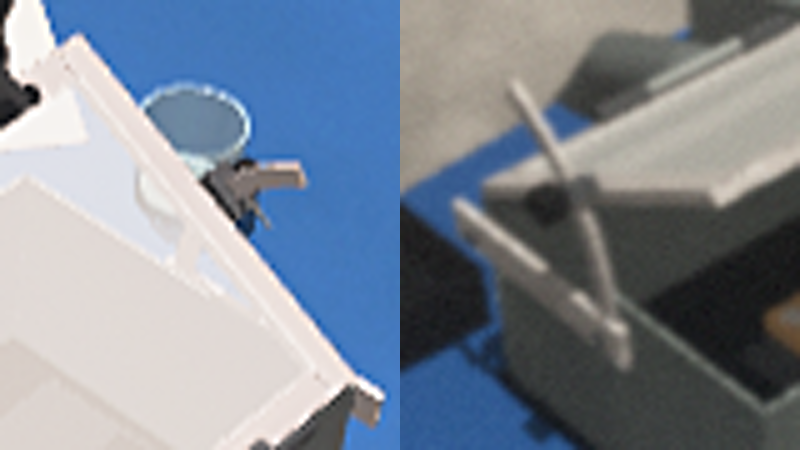

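The crop shows the lid raised to just below the clamp. In the side half the clamp body is at about (250,188) with its thumb screw at (244,191). I average several detections for the fine setting.

Run:
```python
from h import *
from scipy.optimize import minimize_scalar
np.set_printoptions(precision=3,suppress=True)
hz=np.array([.7026,-.0095]);ex=np.array([np.cos(np.radians(5.6)),-np.sin(np.radians(5.6))]);ey=np.array([-ex[1],ex[0]])
G={'pointer_mark':.180,'lid_index':.175}
def pt(th,l): return np.r_[hz-ex*.135*np.cos(th)+ey*G[l],.16+.135*np.sin(th)]
def fit(l,obs): return minimize_scalar(lambda t:sum(np.sum((proj(c,pt(t,l))-p)**2) for c,p in obs.items()),bounds=(-.3,1.2),method='bounded')
for k in range(7):
    row=[]
    for l in G:
        o={}
        for c in('scene','side'):
            snap(c)
            r=[x for x in ctrl.tip_of(c,l) if np.linalg.norm(np.array(x['point'])-proj(c,pt(.55,l)))<15]
            if r:o[c]=np.array(r[0]['point'])
        row+=[fit(l,{c:p}).x for c,p in o.items()]+([fit(l,o).x] if o else [])+[v for p in o.values() for v in p]+['|']
    print(*[np.round(v,3) if v!='|' else v for v in row])
# old detections, lid shut
print('shut',[fit('lid_index',o).x for o in({'scene':(387,177),'side':(252,210)},{'scene':(387.7,177.3),'side':(253.4,211.4)},{'side':(252,210)},{'side':(253.4,211.4)})],[fit('pointer_mark',o).x for o in({'scene':(395,165),'side':(247,185)},{'scene':(398.3,162.8),'side':(248,187.1)},{'side':(247,185)},{'side':(248,187.1)})])
for c in('scene','side'): print(proj(c,pt(0,'lid_index')),proj(c,pt(.515,'lid_index')))
print(ctrl.state()['clock'])
```

```text
0.583 0.57 0.573 394.7 163.5 250.4 186.0 | 0.608 0.494 0.527 394.0 163.4 249.1 190.3 |
0.663 0.642 0.648 396.7 162.1 247.3 183.6 | 0.588 0.485 0.515 393.0 163.0 250.2 190.3 |
0.582 0.588 0.586 395.3 164.5 246.3 186.9 | 0.663 0.492 0.544 394.5 160.6 248.7 190.6 |
0.647 0.6 0.613 396.5 162.8 248.6 185.2 | 0.546 0.541 0.543 392.2 164.2 249.2 187.9 |
0.69 0.567 0.6 397.5 161.9 248.5 187.0 | 0.506 0.531 0.525 392.2 166.1 251.1 187.6 |
0.618 0.583 0.592 396.3 164.2 248.6 186.1 | 0.533 0.488 0.5 393.0 165.9 249.6 190.4 |
0.663 0.594 0.613 396.7 162.1 248.2 185.7 | 0.595 0.513 0.538 392.5 161.8 247.1 190.2 |
shut [np.float64(0.031506718888014595), np.float64(0.0029932436205114274), np.float64(-0.002056809701085084), np.float64(-0.049946208200316804)] [np.float64(0.603915787535907), np.float64(0.6041037482581093), np.float64(0.617996646216547), np.float64(0.569225111253964)]
[385.95  179.135] [392.724 166.346]
[256.772 209.384] [250.924 188.507]
19.15
```

Call:
servo_tool([
  {"grip": 0,"x": 0.3,"y": 0,"z": 0.35,"wx": 0,"wy": 0,"wz": 0},
  {"grip": 0,"x": 0.6,"y": -0.1,"z": 0.7,"wx": 0,"wy": 0,"wz": 0},
  {"grip": 0,"x": 0.9,"y": -0.1,"z": 1.1,"wx": 0,"wy": 0,"wz": 0},
  {"grip": 0,"x": 1.15,"y": -0.1,"z": 1.4,"wx": 0,"wy": 0,"wz": 0},
  {"grip": 0,"x": 1.15,"y": -0.1,"z": 1.4,"wx": 0,"wy": 0,"wz": 0},
  {"grip": 0,"x": 1.15,"y": -0.1,"z": 1.4,"wx": 0,"wy": 0,"wz": 0},
  {"grip": 0,"x": 1.15,"y": -0.1,"z": 1.4,"wx": 0,"wy": 0,"wz": 0},
])

```text
clock: 19.73
tool_pos: [0.5176, 0.0141, 0.3441]
tcp_rot: [0.742, 0.671, -0.001, -0.0]
wrist_force: [-9.7, -0.6, -1.8]
width: 0.0076
gripper_force: 59.0
```

```bash
python3 ang.py
python3 - <<'E'
from h import *
hz=np.array([.7026,-.0095]);ex=np.array([np.cos(np.radians(5.6)),-np.sin(np.radians(5.6))]);ey=np.array([-ex[1],ex[0]])
P_=[];I=[]
for k in range(6):
    snap('side')
    for l,L in(('pointer_mark',P_),('lid_index',I)):
        r=[x['point'] for x in ctrl.tip_of('side',l) if abs(x['point'][0]-248)<12 and abs(x['point'][1]-187)<12]
        if r:L.append(r[0])
print(np.mean(P_,0),np.mean(I,0))
for th in(.5,.55,.6,.65):print(th,proj('side',np.r_[hz-ex*.135*np.cos(th)+ey*.175,.16+.135*np.sin(th)]))
snap('scene')
for l in('file_tip','tool_cup'): print(l,[(np.round(x['point'],1).tolist(),round(x['p'],2)) for x in ctrl.tip_of('scene',l)][:2])
s=ctrl.state();print(s['clock'],s['wrist_force'],s['width'],s['tool_pos'])
E
```

```text
19.7333 [0.5176 0.0141 0.3441] 0.007633473888364748 [-9.7081 -0.6472 -1.8238]
bar angle z 0.5854342812424878
pointer_mark scene [([395.6, 162.9], 0.56)]
pointer_mark side [([246.2, 187.9], 0.57)]
[0.6056 0.1885 0.2341] 0.0013853736592443794 ang 0.5685813641213722 rad 0.13753675221437614 y 0.18757827310850425
lid_index scene [([394.8, 162.0], 0.7)]
lid_index side [([248.4, 189.8], 0.64)]
[0.5989 0.1899 0.2322] 0.0011809360908401107 ang 0.5319581362444608 rad 0.14229595329972666 y 0.18833489143650606
0.5 [393.4494 165.8353] [249.7612 189.9042]
0.55 [394.5401 164.9657] [248.8363 187.7287]
0.6 [395.7059 164.179 ] [247.8537 185.5519]
0.65 [396.9448 163.478 ] [246.8164 183.3807]
0.7 [398.2543 162.8655] [245.7276 181.2221]
[246.26666667 186.48333333] [248.11666667 187.56666667]
0.5 [251.19356933 189.15806641]
0.55 [250.27264533 186.98616904]
0.6 [249.29394321 184.81317182]
0.65 [248.26034962 182.64594835]
file_tip [([189.6, 226.1], 0.78), ([245.4, 261.6], 0.48)]
tool_cup [([255.1, 302.6], 0.96)]
21.0833 [-9.074279   -1.0692626  -1.23114224] 0.00805179713751878 [0.5175492  0.0141249  0.34401961]
```

Call:
servo_tool([
  {"grip": 0,"x": 0.2,"y": 0,"z": 0.2,"wx": 0,"wy": 0,"wz": 0},
  {"grip": 0,"x": 0.35,"y": 0,"z": 0.45,"wx": 0,"wy": 0,"wz": 0},
  {"grip": 0,"x": 0.35,"y": 0,"z": 0.45,"wx": 0,"wy": 0,"wz": 0},
  {"grip": 0,"x": 0.35,"y": 0,"z": 0.45,"wx": 0,"wy": 0,"wz": 0},
  {"grip": 0,"x": 0.35,"y": 0,"z": 0.45,"wx": 0,"wy": 0,"wz": 0},
])

```text
clock: 21.5
tool_pos: [0.5212, 0.0138, 0.3479]
tcp_rot: [0.742, 0.671, -0.001, 0.0]
wrist_force: [-7.8, -1.7, -3.3]
width: 0.0078
gripper_force: 58.8
```

Run:
```python
from h import *
D={}
for k in range(10):
    for c in('scene','side'):
        snap(c)
        for l in('pointer_mark','lid_index'):
            q=(396,163) if c=='scene' else (248,186)
            r=[x['point'] for x in ctrl.tip_of(c,l) if np.linalg.norm(np.array(x['point'])-q)<9]
            if r:D.setdefault((c,l),[]).append(r[0])
for k,v in D.items():print(k,np.round(np.median(v,0),2),np.round(np.std(v,0)/len(v)**.5,2),len(v))
hz=np.array([.7026,-.0095]);ex=np.array([np.cos(np.radians(5.6)),-np.sin(np.radians(5.6))]);ey=np.array([-ex[1],ex[0]])
for c in('scene','side'):print(c,proj(c,np.r_[hz-ex*.135*np.cos(.6)+ey*.175,.16+.135*np.sin(.6)])-proj(c,np.r_[hz-ex*.135*np.cos(.6)+ey*.18,.16+.135*np.sin(.6)]))
s=ctrl.state();print(s['clock'],s['wrist_force'],s['width'],s['tool_pos'])
```

```text
('scene', 'pointer_mark') [395.8 163.4] [0.92 0.37] 10
('scene', 'lid_index') [394.35 163.5 ] [0.51 0.46] 10
('side', 'pointer_mark') [247.3 185.3] [0.46 0.25] 10
('side', 'lid_index') [247.6  186.75] [0.53 0.4 ] 10
scene [-1.04802981  0.78246877]
side [ 1.44024841 -0.73873245]
24.5 [-8.24291197 -2.50230124 -2.80310909] 0.007391910847330741 [0.52120787 0.0137886  0.34788827]
```

```bash
python3 -c "
from h import *
print(ctrl.sign_off())"
```

```text
the job is handed in; nothing more can be done
None
```

The file stands upright in the tool cup, and I handed the job in with the gripper holding the lid by its bow handle at about 0.59–0.60 rad. I measured the pointer at about 0.60 rad, inside the 0.07 rad tolerance. The sign-off returned no verdict.

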